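# Count to the third gap and push the saucer home

### The job

Start at the end of the divider rack beside the steel jug and run one fingertip along the top of the rack's rear rail, touching it over the first, second and third gaps in turn and going no farther than the third. Then push the small saucer across the counter into that third gap until it is fully home against the bar at the back, leave it sitting flat, and take the hand away. Nothing is lifted, and the jug, kettle, spoons, brush, tin and egg cup are left where they stand.

Things in the scene. Friction and masses are not known exactly. Their poses are not given: they have to be found in the camera images.
- rack: Fixed steel rack, open at front and top, no floor. Origin on the counter at mid-width; x front to rear, y left, z up. Five dividers, 6 mm thick, 32 mm high, x = -50 to +50 mm, at y = +208, +104, 0, -104, -208 mm: four gaps, 98 mm wide, centred at y = +156 (a), +52 (b), -52 (c), -156 (d). Stop bar at the back: front face x = +45 mm, 5 to 23 mm up. b and c are empty; a and d hold tin and egg cup.
- rail_a: Stretch of the rigid rear rail over gap a (leftmost, +y): bright steel, 74 mm along the rack's y, 16 mm wide. Origin at the centre of its flat top face, 50 mm above the counter, at x = +52 mm in the rack's frame; underside 40 mm up. Between stretches the rail runs on flush as 30 mm dark collars, which belong to no gap. A light touch of a moment counts.
- rail_b: The same over gap b, second from the left (the third gap counted from the right, -y, end).
- rail_c: The same over gap c, third from the left (the third gap counted from the left, +y, end).
- rail_d: The same over gap d, the rightmost (-y) gap.
- saucer: Small white ceramic saucer, about 0.12 kg, loose on the counter before the rack. Origin at the centre of its underside. 80 mm across the rim, 66 mm across the foot, 20 mm high, wall 4 mm, inner floor 5 mm up and about 58 mm across: a shut fingertip fits in the well and can push the inner wall; the outside can be pushed too. Fully home its origin is at x = +5 mm in the rack's frame.
- jug: Loose stainless steel jug, open top, about 100 mm across, 130 mm high, wire handle on its +x side. Stands beside one end of the rack (which end varies) and marks the end from which to count. Origin at the centre of its underside.
- kettle: Loose glass kettle with a black base and a black flip-up lid, about 152 mm across, 190 mm high, handle reaching 127 mm to its +x side. Stands beside the other end of the rack. Origin at the centre of its underside. Leave it.
- spoons: Pink plastic measuring spoons, three on a ring, lying flat, about 130 by 80 mm, up to 12 mm high, long way along its x. Origin on the counter near its middle. Leave it.
- brush: White plastic-handled brush lying bristles down, 205 mm long along its x, 30 mm wide, up to 38 mm high. Origin on the counter near its middle. Leave it.
- tin: Small round aluminium tin, 55 mm across, 38 mm high, standing in one of the two outer gaps. Origin at the centre of its underside. Leave it.
- egg_cup: White ceramic egg cup, 48 mm across, 40 mm high, standing in the other outer gap. Origin at the centre of its underside. Leave it.
Things that resemble listed ones, but are neither listed nor needed, are in the scene too. Leave any blue look-alike of the saucer alone.

How it is judged:
By the outcome, as a careful person would: the job done as asked, in the order asked, and still so for the second after the job is handed in, with the robot touching nothing.
It also fails if it takes over 67 s, if anything falls off the work surface, if the arm or the gripper's body presses on something with over 40 N, if the wrist force passes 120 N, or if a joint passes its speed limit or range.

### The arm

A 7-joint arm with a two-finger parallel gripper is mounted at the origin on the work surface. World frame = base frame: x ahead of the robot, y to its left, z up, the work surface at z = 0. Lengths are in m, angles in rad, forces in N, time in s.
With the tool pointing down it reaches from about 0.35 to 0.9 m from the base axis. Payload 8.1 kg.
Tool frame: the origin (TCP) lies at the very end of the fingers, on their centre line; the grasp point (between the pads) lies grip_point_offset behind it (grip_point_offset is the distance from the TCP to the grasp point, in m); z points along the fingers, y is the direction in which the jaws open and shut (so a half turn about z gives the same grasp; the last joint's range is limited). The gripper opens to 92 mm and grips with 3 to 60 N. Pads are 19 mm wide; open, the fingers measure 130 mm over their backs; the gripper's body (75 mm by 190 mm) begins 47 mm behind the grasp point.
Start: joints at [1.055, 0.434, 0.025, 1.573, -0.012, 1.134, -0.075], TCP at [0.251, -0.573, 0.227] pointing down, gripper open.
Joint ranges: [-2.62, 2.62], [-0.44, 2.09], [-1.27, 1.32], [0.08, 2.57], [-1.32, 4.46], [0.12, 2], [-2.74, 2.74]. Speed limits (rad/s): [2.22, 2.22, 3.01, 3.01, 3.14, 3.14, 3.14].

### API

Orientations are given as a rotation vector (axis times angle).
In Python, from cell import * gives the robot as it stands.
- The arm moves only by the tool drive_tool, never from a script. Its argument "increments" is a list of rows, each an object of numbers: "grip": the gripper's target within -1 to 1 (shut at 1, half-way at 0, fully open at -1); "tx", "ty", "tz": the shift along the world's x, y, z normalised to -1 to 1, where 1 is 400 mm; "turn": the turn about the world's z normalised to -1 to 1, where 1 is 60 degrees. In form: [{"grip": .., "tx": .., "ty": .., "tz": .., "turn": ..}, ...]. A call has 1 to 20 rows; each row is the pose to reach, as a shift and turn from the pose measured when the call began; what a row does not reach only later rows make up. A row lasts 1/10 s, in which the tool goes at most 50 mm and 8.59 degrees, less where a joint would pass 70% of its speed; a pose out of reach is approached as far as the arm can. A call with a number of a shift or a turn outside -1 to 1 is refused whole. A call with a gripper value outside its range is refused whole. The fingers move at their own pace and stop on an object; "newtons" is the grip in N (left out, the last holds). Time passes only in rows, so rows that repeat a pose let the fingers close. It gives the time, the measured TCP pose, the force and the opening at its end, in the units of the state.
- observe(): the state, without advancing time (a new reading comes with each control period).
- get_image(name): name is "scene" or "top"; returns the picture (480x640x3 uint8, red, green, blue); there is no depth.
- camera_info(name): a dict with "fx", "fy", "cx", "cy" (pixels), "eye" and "rotation" of the camera in the world. Camera axes: x right, y down, z forward; pixel columns grow to the right and rows downward; lengths in m; the calibration is good to about 2 mm. A picture is of the moment at which its call begins. camera_info takes no time and is no camera call.
- sign_off(): hands the job in, once; it reports no verdict.
The state is a dict: "clock": time; "joints": joint angles; "dq": joint speeds; "joint_efforts": joint torques, N m; "position": TCP position; "ee_rot": TCP orientation; "force": force on the tool from outside, world axes, zero at the start; "ft_torque": the same for the moment, N m; "width": opening from 0.0 (shut) to 1.0 (fully open).
Only numpy, scipy, OpenCV 4.12 (cv2) and the standard library are available. Lean on these libraries where they do the work, as an engineer would, in place of code of your own. Each camera call takes 0.05 s, during which the arm holds its last target. There are 200 camera calls.

## Working session

There is one attempt and no reset: what is moved stays moved. The work goes in short steps, Python scripts to look and compute and a tool call to move; the robot and the scene stay as the last step left them, time stands still between calls to the robot, and variables do not carry over. Pictures are saved under pics/ and viewed, about 8 in all and at most 12, crops included, and the job is handed in when it is done.

Besides the shell and the picture viewer there is one more tool, called after "Request:" as a command line: name --argument value ..., lists and objects as JSON in quotes. drive_tool: Moves the arm, as the interface text tells. Its arguments: {"type":"object","properties":{"increments":{"type":"array","items":{"type":"object","properties":{"grip":{"type":"number"},"tx":{"type":"number"},"ty":{"type":"number"},"tz":{"type":"number"},"turn":{"type":"number"}}}},"newtons":{"type":"number"}},"required":["increments"]}

```bash
mkdir -p pics; python3 - <<'E'
from cell import *
import cv2
for n in("scene","top"):
    cv2.imwrite(f"pics/{n}0.png",get_image(n)[:,:,::-1]); print(n,camera_info(n))
print(observe())
E
```

```text
scene {'fx': 490.4076868870464, 'fy': 490.4076868870464, 'cx': 315.5905676018243, 'cy': 235.82968424858387, 'eye': array([1.2348602 , 0.44071029, 0.7318813 ]), 'rotation': array([-1.22121982, -2.20249449,  1.04488829])}
top {'fx': 448.69817961600927, 'fy': 448.69817961600927, 'cx': 323.8759965185572, 'cy': 234.478641751708, 'eye': array([0.45442183, 0.00778117, 1.22450874]), 'rotation': array([-2.19494747,  2.1730072 , -0.04666349])}
{'clock': 0.1, 'joints': array([ 1.05543715,  0.43515434,  0.02497004,  1.57398297, -0.01156251,
        1.1340053 , -0.0750777 ]), 'dq': array([-9.21521950e-06, -2.52107708e-03,  1.68812910e-03, -2.53868016e-03,
       -1.72542827e-03,  2.76902981e-04,  7.65954417e-04]), 'joint_efforts': array([ 2.50042147e-03, -6.69132113e+01,  9.87725928e-01, -3.15154195e+01,
       -6.05226005e-02,  3.73438268e-02,  3.16521619e-05]), 'position': array([ 0.25047394, -0.57212499,  0.22603173]), 'ee_rot': array([-3.07362854e+00, -6.43451751e-01,  6.95890015e-04]), 'force': array([0.67671145, 1.26983343, 0.68397831]), 'ft_torque': array([-0.02083694,  0.03008138, -0.0432358 ]), 'width': 1.0009837993614543}
```

View pics/top0.png

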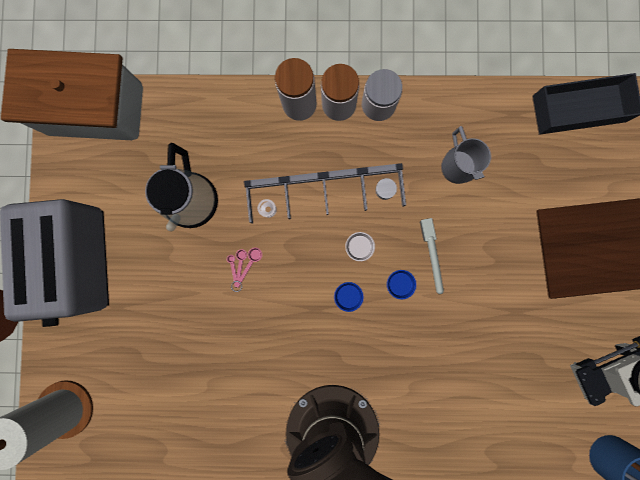

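View pics/scene0.png

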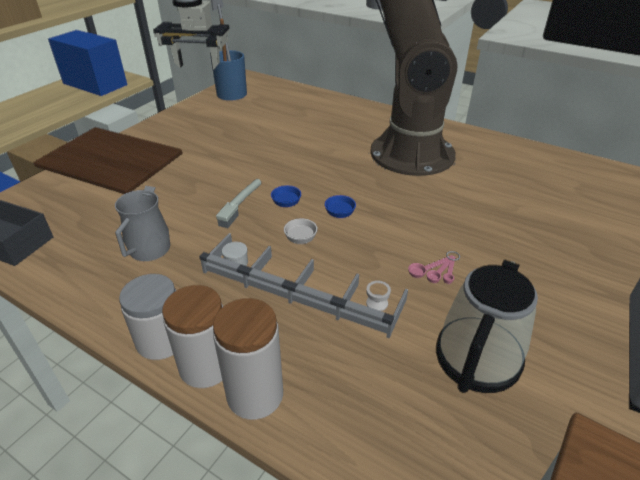

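Top view: the jug is at (466,160), right (-y) of the rack. The kettle is at the left end. Counting from the jug gives d, c, b, so the third gap is b, between the dividers at about (287,215) and (325,212). Saucer candidates are white (360,247), blue (349,297) and blue (401,284). The white one fits the description. The egg cup (266,208) and tin (386,188) are in the outer gaps.

```bash
cat > h.py <<'E'
import numpy as np, cv2
from scipy.spatial.transform import Rotation as R
from cell import *
def ray(n,uv,z):
    c=camera_info(n); M=R.from_rotvec(c['rotation']).as_matrix()
    d=M@np.array([(uv[0]-c['cx'])/c['fx'],(uv[1]-c['cy'])/c['fy'],1]); e=c['eye']
    return e+d*(z-e[2])/d[2]
def proj(n,p):
    c=camera_info(n); q=R.from_rotvec(c['rotation']).as_matrix().T@(np.array(p)-c['eye'])
    return np.array([c['fx']*q[0]/q[2]+c['cx'],c['fy']*q[1]/q[2]+c['cy']])
E
python3 - <<'E'
from h import *
def blobs(n,m,box,lo,hi,z):
    mm=np.zeros_like(m,np.uint8); x0,y0,x1,y1=box; mm[y0:y1,x0:x1]=m[y0:y1,x0:x1]
    k,l,s,c=cv2.connectedComponentsWithStats(mm)
    for i in range(1,k):
        if lo<=s[i,4]<=hi: print(n,c[i].round(1),s[i],ray(n,c[i],z).round(4))
t=cv2.imread("pics/top0.png").astype(int); s=cv2.imread("pics/scene0.png").astype(int)
sat=lambda i:i.max(2)-i.min(2)
print("dark collars"); blobs("top",t.max(2)<75,(235,155,412,198),8,200,.05)
blobs("scene",s.max(2)<75,(195,240,410,335),8,200,.05)
print("grey rail"); blobs("top",(sat(t)<22)&(t.max(2)>=90),(235,155,412,198),40,2000,.05)
print("white"); blobs("top",(sat(t)<30)&(t.max(2)>150),(335,225,385,270),60,2000,.02)
blobs("scene",(sat(s)<30)&(s.max(2)>120),(275,212,325,248),60,3000,.02)
a=cv2.imread("pics/top0.png")[150:310,235:435]; b=cv2.imread("pics/scene0.png")[180:340,190:410]
cv2.imwrite("pics/crop1.png",np.vstack([cv2.resize(a,(600,480))[:300],cv2.resize(b,(600,436))[:300]]))
E
```

```text
dark collars
top [398.5 167.3] [392 163  11  11  48] [ 0.7027 -0.1682  0.05  ]
top [363.1 171.1] [356 167  22   8  83] [ 0.6918 -0.0751  0.05  ]
top [325.1 175.8] [318 172  24   8  90] [0.6784 0.0252 0.05  ]
top [380.  172.6] [374 172  13   2  13] [ 0.6881 -0.1196  0.05  ]
top [391.5 172. ] [388 172   8   1   8] [ 0.69   -0.1499  0.05  ]
top [353.5 175.6] [347 175  14   2  14] [ 0.6795 -0.0498  0.05  ]
top [284.3 180.2] [276 176  21   9  85] [0.6658 0.1329 0.05  ]
top [344.  176.6] [338 176  13   2  13] [ 0.6767 -0.0248  0.05  ]
top [316.5 179.6] [312 179  10   2  10] [0.6682 0.0478 0.05  ]
top [247.9 186.1] [244 181   9  17  54] [0.6494 0.2292 0.05  ]
top [299.5 181.7] [294 181  12   2  12] [0.6624 0.0926 0.05  ]
top [308.5 180.7] [303 180  12   2  12] [0.6652 0.0689 0.05  ]
top [272.5 184.7] [267 184  12   2  12] [0.6538 0.164  0.05  ]
scene [203.5 256.6] [200 253   9   8  50] [ 0.7124 -0.1653  0.05  ]
scene [243.6 270.1] [236 265  15  11  99] [ 0.7004 -0.0684  0.05  ]
scene [288.8 285.4] [281 280  16  12 114] [0.6879 0.034  0.05  ]
scene [337.8 302. ] [330 296  17  13 133] [0.6754 0.1372 0.05  ]
scene [387.5 318.9] [382 314  12  11  94] [0.6636 0.2346 0.05  ]
grey rail
top [381.9 168.2] [368 164  28   9 171] [ 0.6999 -0.1246  0.05  ]
top [342.4 172.3] [329 168  28   9 159] [ 0.6883 -0.0204  0.05  ]
top [401.6 183.6] [399 170   6  28  71] [ 0.6594 -0.1766  0.05  ]
top [303.3 177.1] [289 173  29  10 175] [0.6747 0.0828 0.05  ]
top [363.  185.1] [361 174   7  24  66] [ 0.6545 -0.075   0.05  ]
top [264.4 181.5] [250 177  29  10 175] [0.6621 0.1857 0.05  ]
top [323.8 187.1] [318 179   9  19  45] [0.6485 0.0283 0.05  ]
top [385.8 188. ] [376 178  21  20 334] [ 0.6473 -0.135   0.05  ]
white
top [360.6 246.6] [346 232  29  29 512] [ 0.4934 -0.0716  0.02  ]
scene [299.5 228.8] [284 218  34  22 552] [ 0.4977 -0.0679  0.02  ]
```

View pics/crop1.png

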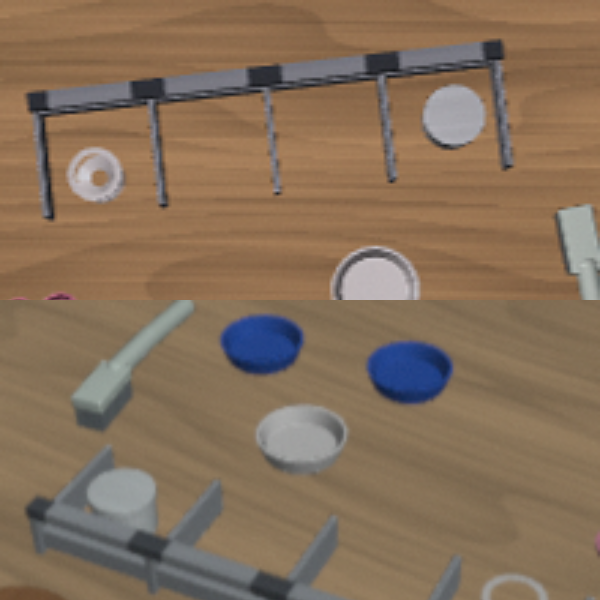

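The crop confirms it: white saucer, two blue look-alikes, tin in gap d by the jug and egg cup in gap a. Gap b is empty. The rail centres come out as d(.700,-.125), c(.688,-.020) and b(.675,.083), with yaw about 0.121. First I move up and across with the gripper shut.

Request:
drive_tool --increments '[{"grip":1,"tx":0.15,"ty":0.15,"tz":0.02,"turn":-0.05},{"grip":1,"tx":0.3,"ty":0.3,"tz":0.02,"turn":-0.15},{"grip":1,"tx":0.45,"ty":0.45,"tz":0.02,"turn":-0.277},{"grip":1,"tx":0.6,"ty":0.6,"tz":0.02,"turn":-0.277},{"grip":1,"tx":0.75,"ty":0.75,"tz":0.02,"turn":-0.277},{"grip":1,"tx":0.85,"ty":0.85,"tz":0.02,"turn":-0.277},{"grip":1,"tx":0.9,"ty":0.9,"tz":0.02,"turn":-0.277},{"grip":1,"tx":0.9,"ty":0.9,"tz":0.02,"turn":-0.277},{"grip":1,"tx":0.9,"ty":0.9,"tz":0.02,"turn":-0.277},{"grip":1,"tx":0.9,"ty":0.9,"tz":0.02,"turn":-0.277},{"grip":1,"tx":0.9,"ty":0.9,"tz":0.02,"turn":-0.277},{"grip":1,"tx":0.9,"ty":0.9,"tz":0.02,"turn":-0.277},{"grip":1,"tx":0.9,"ty":0.9,"tz":0.02,"turn":-0.277},{"grip":1,"tx":0.9,"ty":0.9,"tz":0.02,"turn":-0.277}]' --newtons 20

```text
clock: 1.5
position: [0.6091, -0.2145, 0.234]
ee_rot: [-3.136, -0.188, 0.002]
force: [0.6, 0.1, 0.0]
width: 0.006
```

Request:
drive_tool --increments '[{"grip":1,"tx":0.12,"ty":0.12,"tz":0},{"grip":1,"tx":0.2275,"ty":0.224,"tz":-0.05},{"grip":1,"tx":0.2275,"ty":0.224,"tz":-0.15},{"grip":1,"tx":0.2275,"ty":0.224,"tz":-0.25},{"grip":1,"tx":0.2275,"ty":0.224,"tz":-0.335},{"grip":1,"tx":0.2275,"ty":0.224,"tz":-0.385},{"grip":1,"tx":0.2275,"ty":0.224,"tz":-0.385},{"grip":1,"tx":0.2275,"ty":0.224,"tz":-0.385},{"grip":1,"tx":0.2275,"ty":0.224,"tz":-0.385},{"grip":1,"tx":0.2275,"ty":0.224,"tz":-0.385}]'

```text
invalid input
```

```bash
python3 - <<'E'
from h import *
print(observe()['position'],observe()['force'])
a=get_image("top")[:,:,::-1]; b=get_image("scene")[:,:,::-1]
cv2.imwrite("pics/c2.png",np.vstack([cv2.resize(a[130:280,230:480],(750,450))[:300],cv2.resize(b[180:340,190:410],(750,545))[:300]]))
E
```

```text
[ 0.60912212 -0.21447074  0.2339854 ] [0.57375113 0.12044764 0.01211651]
```

View pics/c2.png

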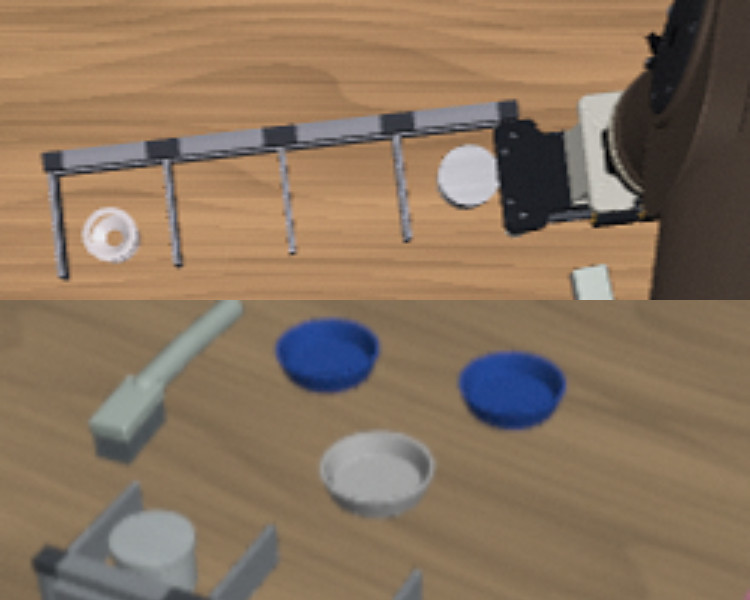

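The move was refused because `turn` was missing, so nothing moved. The gripper body's long side lies along the rack's y, as I wanted. Retrying with `turn` included.

Request:
drive_tool --increments '[{"grip":1,"tx":0.12,"ty":0.12,"tz":0,"turn":0},{"grip":1,"tx":0.2275,"ty":0.224,"tz":-0.05,"turn":0},{"grip":1,"tx":0.2275,"ty":0.224,"tz":-0.15,"turn":0},{"grip":1,"tx":0.2275,"ty":0.224,"tz":-0.25,"turn":0},{"grip":1,"tx":0.2275,"ty":0.224,"tz":-0.335,"turn":0},{"grip":1,"tx":0.2275,"ty":0.224,"tz":-0.385,"turn":0},{"grip":1,"tx":0.2275,"ty":0.224,"tz":-0.385,"turn":0},{"grip":1,"tx":0.2275,"ty":0.224,"tz":-0.385,"turn":0},{"grip":1,"tx":0.2275,"ty":0.224,"tz":-0.385,"turn":0},{"grip":1,"tx":0.2275,"ty":0.224,"tz":-0.385,"turn":0}]'

```text
clock: 2.6
position: [0.7015, -0.1248, 0.0822]
ee_rot: [-3.136, -0.188, -0.004]
force: [-0.3, -0.0, 0.6]
width: 0.004
```

```bash
python3 - <<'E'
from h import *
o=observe(); print(o['position'],o['force'])
a=get_image("top")[:,:,::-1]; b=get_image("scene")[:,:,::-1]
cv2.imwrite("pics/c3.png",np.vstack([cv2.resize(a[130:280,230:480],(750,450))[:240],cv2.resize(b[150:330,100:420],(640,360)) if 0 else cv2.resize(b[170:330,110:410],(750,400))[:360]]))
print(proj("scene",o['position']),proj("top",o['position']))
E
```

```text
[ 0.7015095  -0.12483108  0.0822332 ] [-0.33589662 -0.02324071  0.59606357]
[219.80620081 248.71902622] [383.41205158 164.99997884]
```

View pics/c3.png

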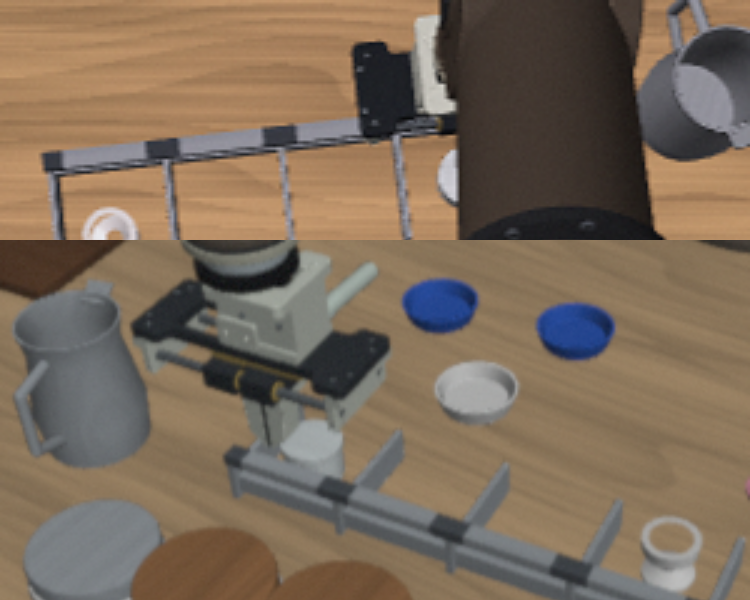

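Request:
drive_tool --increments '[{"grip":1,"tx":-0.004,"ty":0,"tz":-0.03,"turn":0},{"grip":1,"tx":-0.004,"ty":0,"tz":-0.055,"turn":0},{"grip":1,"tx":-0.004,"ty":0,"tz":-0.07,"turn":0},{"grip":1,"tx":-0.004,"ty":0,"tz":-0.075,"turn":0},{"grip":1,"tx":-0.004,"ty":0,"tz":-0.077,"turn":0},{"grip":1,"tx":-0.004,"ty":0,"tz":-0.079,"turn":0},{"grip":1,"tx":-0.004,"ty":0,"tz":-0.081,"turn":0},{"grip":1,"tx":-0.004,"ty":0,"tz":-0.081,"turn":0}]'

```text
clock: 3.5
position: [0.6986, -0.1245, 0.0504]
ee_rot: [-3.135, -0.188, 0.0]
force: [-8.4, 1.4, 14.8]
width: 0.004
```

Request:
drive_tool --increments '[{"grip":1,"tx":0.0,"ty":0.0,"tz":-0.0007,"turn":0},{"grip":1,"tx":-0.003,"ty":0.025,"tz":-0.0007,"turn":0},{"grip":1,"tx":-0.006,"ty":0.05,"tz":-0.0007,"turn":0},{"grip":1,"tx":-0.009,"ty":0.075,"tz":-0.0007,"turn":0},{"grip":1,"tx":-0.012,"ty":0.1,"tz":-0.0007,"turn":0},{"grip":1,"tx":-0.015,"ty":0.125,"tz":-0.0007,"turn":0},{"grip":1,"tx":-0.018,"ty":0.15,"tz":-0.0007,"turn":0},{"grip":1,"tx":-0.021,"ty":0.175,"tz":-0.0007,"turn":0},{"grip":1,"tx":-0.024,"ty":0.2,"tz":-0.0007,"turn":0},{"grip":1,"tx":-0.027,"ty":0.225,"tz":-0.0007,"turn":0},{"grip":1,"tx":-0.03,"ty":0.25,"tz":-0.0007,"turn":0},{"grip":1,"tx":-0.031,"ty":0.26,"tz":-0.001,"turn":0},{"grip":1,"tx":-0.031,"ty":0.26,"tz":-0.001,"turn":0}]'

```text
clock: 4.8
position: [0.6865, -0.0183, 0.0504]
ee_rot: [-3.134, -0.191, -0.002]
force: [0.5, -0.6, 7.1]
width: 0.004
```

Request:
drive_tool --increments '[{"grip":1,"tx":-0.003,"ty":0.025,"tz":-0.001,"turn":0},{"grip":1,"tx":-0.006,"ty":0.05,"tz":-0.001,"turn":0},{"grip":1,"tx":-0.009,"ty":0.075,"tz":-0.001,"turn":0},{"grip":1,"tx":-0.012,"ty":0.1,"tz":-0.001,"turn":0},{"grip":1,"tx":-0.015,"ty":0.125,"tz":-0.001,"turn":0},{"grip":1,"tx":-0.018,"ty":0.15,"tz":-0.001,"turn":0},{"grip":1,"tx":-0.021,"ty":0.175,"tz":-0.001,"turn":0},{"grip":1,"tx":-0.024,"ty":0.2,"tz":-0.001,"turn":0},{"grip":1,"tx":-0.027,"ty":0.22,"tz":-0.001,"turn":0},{"grip":1,"tx":-0.029,"ty":0.235,"tz":-0.001,"turn":0},{"grip":1,"tx":-0.029,"ty":0.24,"tz":-0.001,"turn":0},{"grip":1,"tx":-0.029,"ty":0.24,"tz":-0.001,"turn":0}]'

```text
clock: 6.0
position: [0.6749, 0.0792, 0.0504]
ee_rot: [-3.134, -0.193, -0.003]
force: [0.4, -1.6, 6.9]
width: 0.004
```

The third stretch is touched (6.9 N). Now I lift straight off and move over the white saucer.

Request:
drive_tool --increments '[{"grip":1,"tx":0,"ty":0,"tz":0.06,"turn":0},{"grip":1,"tx":0,"ty":0,"tz":0.12,"turn":0},{"grip":1,"tx":-0.09,"ty":-0.07,"tz":0.12,"turn":0},{"grip":1,"tx":-0.18,"ty":-0.15,"tz":0.12,"turn":0},{"grip":1,"tx":-0.27,"ty":-0.22,"tz":0.12,"turn":0},{"grip":1,"tx":-0.36,"ty":-0.3,"tz":0.12,"turn":0},{"grip":1,"tx":-0.42,"ty":-0.35,"tz":0.1,"turn":0},{"grip":1,"tx":-0.452,"ty":-0.374,"tz":0.04,"turn":0},{"grip":1,"tx":-0.452,"ty":-0.374,"tz":0.0,"turn":0},{"grip":1,"tx":-0.452,"ty":-0.374,"tz":-0.03,"turn":0},{"grip":1,"tx":-0.452,"ty":-0.374,"tz":-0.03,"turn":0},{"grip":1,"tx":-0.452,"ty":-0.374,"tz":-0.03,"turn":0},{"grip":1,"tx":-0.452,"ty":-0.374,"tz":-0.03,"turn":0}]'

```text
clock: 7.3
position: [0.4949, -0.0698, 0.039]
ee_rot: [-3.134, -0.194, -0.004]
force: [-0.8, -0.1, 0.2]
width: 0.006
```

```bash
python3 - <<'E'
from h import *
o=observe(); print(o['position'],o['force'])
b=get_image("scene")[:,:,::-1]
cv2.imwrite("pics/c4.png",cv2.resize(b[150:300,200:400],(800,600)))
print((proj("scene",o['position'])-[200,150])*4,(proj("scene",[.494,-.0705,.005])-[200,150])*4)
E
```

```text
[ 0.49492283 -0.06980586  0.03897245] [-0.83394179 -0.13841136  0.23155614]
[397.1443731  285.83459881] [398.41549304 330.28812287]
```

View pics/c4.png

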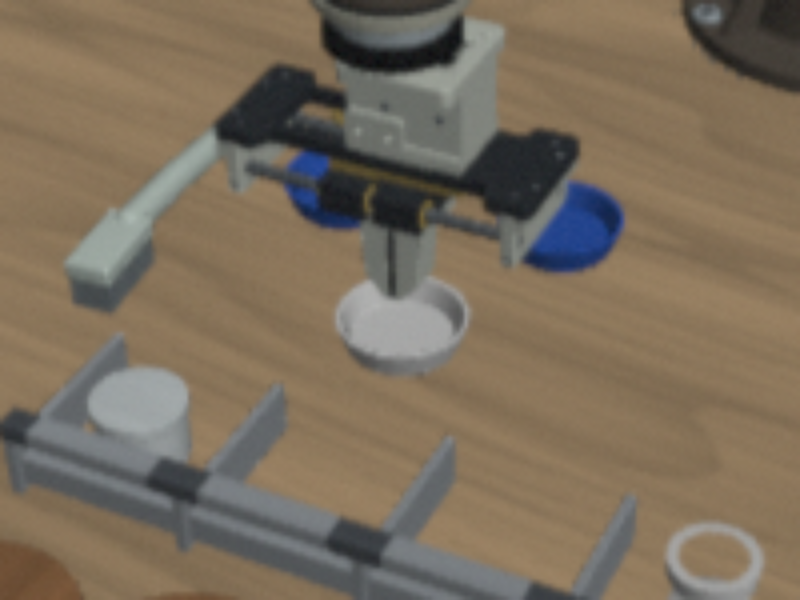

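The saucer (401,320 in the crop) sits straight under the shut fingertip. I lower into the well and push left.

Request:
drive_tool --increments '[{"grip":1,"tx":0,"ty":0,"tz":-0.04,"turn":0},{"grip":1,"tx":0,"ty":0,"tz":-0.065,"turn":0},{"grip":1,"tx":0,"ty":0,"tz":-0.075,"turn":0},{"grip":1,"tx":0,"ty":0,"tz":-0.075,"turn":0},{"grip":1,"tx":0,"ty":0.02,"tz":-0.075,"turn":0},{"grip":1,"tx":0.002,"ty":0.04,"tz":-0.075,"turn":0},{"grip":1,"tx":0.005,"ty":0.065,"tz":-0.075,"turn":0},{"grip":1,"tx":0.008,"ty":0.09,"tz":-0.075,"turn":0},{"grip":1,"tx":0.011,"ty":0.115,"tz":-0.075,"turn":0},{"grip":1,"tx":0.014,"ty":0.14,"tz":-0.075,"turn":0},{"grip":1,"tx":0.017,"ty":0.165,"tz":-0.075,"turn":0},{"grip":1,"tx":0.02,"ty":0.19,"tz":-0.075,"turn":0},{"grip":1,"tx":0.023,"ty":0.215,"tz":-0.075,"turn":0},{"grip":1,"tx":0.026,"ty":0.24,"tz":-0.075,"turn":0},{"grip":1,"tx":0.029,"ty":0.265,"tz":-0.075,"turn":0},{"grip":1,"tx":0.032,"ty":0.29,"tz":-0.075,"turn":0},{"grip":1,"tx":0.035,"ty":0.315,"tz":-0.075,"turn":0},{"grip":1,"tx":0.037,"ty":0.335,"tz":-0.075,"turn":0},{"grip":1,"tx":0.037,"ty":0.35,"tz":-0.075,"turn":0},{"grip":1,"tx":0.037,"ty":0.36,"tz":-0.075,"turn":0}]'

```text
clock: 9.35
position: [0.5097, 0.0747, 0.009]
ee_rot: [-3.134, -0.194, -0.005]
force: [-0.5, -2.9, 1.8]
width: 0.005
```

```bash
cat >> h.py <<'E'
Y=np.array([-.121,.993]);X=np.array([.993,.121]);O=np.array([.6296,.0246])
def rk(p): d=np.array(p)[:2]-O; return np.array([d@X,d@Y]).round(4)
E
python3 - <<'E'
from h import *
o=observe(); print(o['position'],o['force'],rk(o['position']))
b=get_image("scene")[:,:,::-1]
cv2.imwrite("pics/c5.png",cv2.resize(b[180:330,240:440],(800,600)))
print((proj("scene",o['position'])-[240,180])*4)
E
```

```text
[0.50969141 0.07465444 0.00901757] [-0.52519728 -2.87887044  1.78199958] [-0.113   0.0642]
[441.69035569 306.98695914]
```

View pics/c5.png

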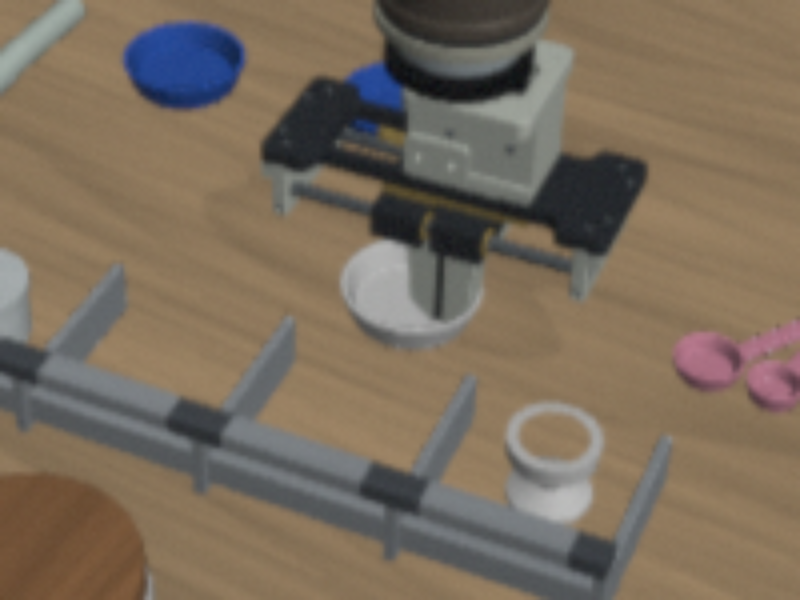

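Saucer rim now spans x 340–482 and y 238–347 in the crop, roughly in front of gap b. The fingertip is at its left inner wall (442,307).

```bash
python3 - <<'E'
from h import *
p=ray("scene",(240+407.5/4,180+299.5/4),.005); print(p,rk(p))
E
```

```text
[0.51024177 0.05338911 0.005     ] [-0.115  0.043]
```

Request:
drive_tool --increments '[{"grip":1,"tx":-0.002,"ty":0.012,"tz":0,"turn":0},{"grip":1,"tx":-0.003,"ty":0.023,"tz":0,"turn":0},{"grip":1,"tx":-0.003,"ty":0.023,"tz":0,"turn":0},{"grip":1,"tx":0.0,"ty":-0.01,"tz":0,"turn":0},{"grip":1,"tx":0.004,"ty":-0.03,"tz":0,"turn":0},{"grip":1,"tx":0.004,"ty":-0.03,"tz":0,"turn":0},{"grip":1,"tx":0.029,"ty":-0.027,"tz":0,"turn":0},{"grip":1,"tx":0.054,"ty":-0.024,"tz":0,"turn":0},{"grip":1,"tx":0.079,"ty":-0.021,"tz":0,"turn":0},{"grip":1,"tx":0.104,"ty":-0.018,"tz":0,"turn":0},{"grip":1,"tx":0.124,"ty":-0.0155,"tz":0,"turn":0},{"grip":1,"tx":0.134,"ty":-0.014,"tz":0,"turn":0},{"grip":1,"tx":0.134,"ty":-0.014,"tz":0,"turn":0}]'

```text
clock: 10.7
position: [0.564, 0.0698, 0.009]
ee_rot: [-3.133, -0.195, -0.006]
force: [-0.8, -0.5, -0.1]
width: 0.003
```

```bash
python3 - <<'E'
from h import *
o=observe(); print(o['position'],o['force'],rk(o['position']))
b=get_image("scene")[:,:,::-1]
cv2.imwrite("pics/c6.png",cv2.resize(b[180:330,240:440],(800,600)))
for x,y in((-.09,.052),(.005,.052)):
    p=O+x*X+y*Y; print((proj("scene",[*p,.005])-[240,180])*4)
E
```

```text
[0.56401756 0.06981517 0.00898513] [-0.79402687 -0.47934101 -0.07871676] [-0.0597  0.0528]
[405.02968254 331.55156251]
[333.27065194 445.04184471]
```

View pics/c6.png

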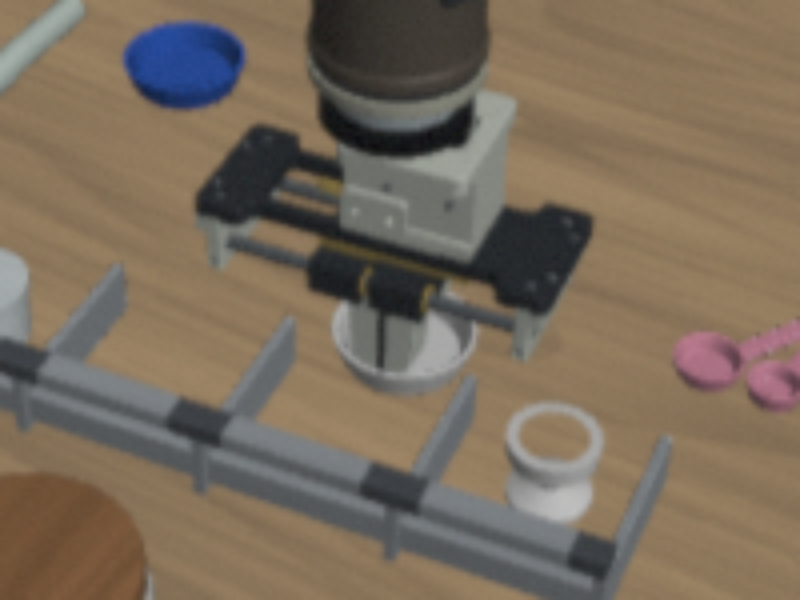

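The saucer (rim 331–477) is at the mouth of gap b, centred within about 2 mm. Continue in.

Request:
drive_tool --increments '[{"grip":1,"tx":0.02,"ty":0.002,"tz":0,"turn":0},{"grip":1,"tx":0.04,"ty":0.004,"tz":0,"turn":0},{"grip":1,"tx":0.06,"ty":0.006,"tz":0,"turn":0},{"grip":1,"tx":0.08,"ty":0.008,"tz":0,"turn":0},{"grip":1,"tx":0.1,"ty":0.01,"tz":0,"turn":0},{"grip":1,"tx":0.12,"ty":0.012,"tz":0,"turn":0},{"grip":1,"tx":0.14,"ty":0.015,"tz":0,"turn":0},{"grip":1,"tx":0.16,"ty":0.018,"tz":0,"turn":0},{"grip":1,"tx":0.175,"ty":0.02,"tz":0,"turn":0},{"grip":1,"tx":0.185,"ty":0.021,"tz":0,"turn":0},{"grip":1,"tx":0.19,"ty":0.022,"tz":0,"turn":0},{"grip":1,"tx":0.195,"ty":0.022,"tz":0,"turn":0},{"grip":1,"tx":0.2,"ty":0.023,"tz":0,"turn":0},{"grip":1,"tx":0.2,"ty":0.023,"tz":0,"turn":0}]'

```text
clock: 12.15
position: [0.6437, 0.0789, 0.009]
ee_rot: [-3.134, -0.195, -0.006]
force: [-1.0, -0.3, -0.3]
width: -0.001
```

```bash
python3 - <<'E'
from h import *
o=observe(); print(o['position'],o['force'],rk(o['position']))
E
```

```text
[0.64373423 0.07890363 0.00896193] [-1.03449655 -0.26415677 -0.29473538] [0.0206 0.0522]
```

Finger at rack x +20.6 mm and not yet home. Advance in small steps.

Request:
drive_tool --increments '[{"grip":1,"tx":0.003,"ty":0.0005,"tz":0,"turn":0},{"grip":1,"tx":0.006,"ty":0.0008,"tz":0,"turn":0},{"grip":1,"tx":0.009,"ty":0.001,"tz":0,"turn":0},{"grip":1,"tx":0.011,"ty":0.0013,"tz":0,"turn":0},{"grip":1,"tx":0.013,"ty":0.0016,"tz":0,"turn":0},{"grip":1,"tx":0.013,"ty":0.0016,"tz":0,"turn":0}]'

```text
clock: 12.75
position: [0.649, 0.0796, 0.009]
ee_rot: [-3.134, -0.195, -0.006]
force: [-1.4, -0.0, -0.3]
width: 0.004
```

Request:
drive_tool --increments '[{"grip":1,"tx":0.002,"ty":0.0003,"tz":0,"turn":0},{"grip":1,"tx":0.004,"ty":0.0005,"tz":0,"turn":0},{"grip":1,"tx":0.006,"ty":0.0008,"tz":0,"turn":0},{"grip":1,"tx":0.006,"ty":0.0008,"tz":0,"turn":0}]'

```text
clock: 13.15
position: [0.6502, 0.0797, 0.0088]
ee_rot: [-3.134, -0.195, -0.002]
force: [-5.9, -0.6, 3.9]
width: 0.003
```

Request:
drive_tool --increments '[{"grip":1,"tx":0.004,"ty":0.0005,"tz":0.0005,"turn":0},{"grip":1,"tx":0.004,"ty":0.0005,"tz":0.0005,"turn":0},{"grip":1,"tx":0.005,"ty":0.0006,"tz":0.0005,"turn":0},{"grip":1,"tx":0.005,"ty":0.0006,"tz":0.0005,"turn":0}]'

```text
clock: 13.55
position: [0.6503, 0.0797, 0.0088]
ee_rot: [-3.134, -0.195, 0.004]
force: [-8.0, -1.3, 5.6]
width: 0.007
```

It is stopped firmly against the bar: force rises with no further motion. I back off 12 mm inside the well, lift straight up, and withdraw.

Request:
drive_tool --increments '[{"grip":1,"tx":-0.01,"ty":-0.0012,"tz":0,"turn":0},{"grip":1,"tx":-0.03,"ty":-0.0036,"tz":0,"turn":0},{"grip":1,"tx":-0.04,"ty":-0.0048,"tz":0,"turn":0},{"grip":1,"tx":-0.04,"ty":-0.0048,"tz":0,"turn":0},{"grip":1,"tx":-0.04,"ty":-0.0048,"tz":0.03,"turn":0},{"grip":1,"tx":-0.04,"ty":-0.0048,"tz":0.1,"turn":0},{"grip":1,"tx":-0.04,"ty":-0.0048,"tz":0.2,"turn":0},{"grip":1,"tx":-0.04,"ty":-0.0048,"tz":0.32,"turn":0},{"grip":1,"tx":-0.04,"ty":-0.0048,"tz":0.44,"turn":0},{"grip":1,"tx":-0.12,"ty":-0.1,"tz":0.55,"turn":0},{"grip":1,"tx":-0.2,"ty":-0.2,"tz":0.6,"turn":0},{"grip":1,"tx":-0.3,"ty":-0.3,"tz":0.6,"turn":0},{"grip":1,"tx":-0.4,"ty":-0.4,"tz":0.6,"turn":0},{"grip":1,"tx":-0.5,"ty":-0.5,"tz":0.6,"turn":0},{"grip":1,"tx":-0.55,"ty":-0.6,"tz":0.6,"turn":0},{"grip":1,"tx":-0.55,"ty":-0.7,"tz":0.6,"turn":0},{"grip":1,"tx":-0.55,"ty":-0.8,"tz":0.6,"turn":0},{"grip":1,"tx":-0.55,"ty":-0.8,"tz":0.6,"turn":0},{"grip":1,"tx":-0.55,"ty":-0.8,"tz":0.6,"turn":0},{"grip":1,"tx":-0.55,"ty":-0.8,"tz":0.6,"turn":0}]'

```text
clock: 15.55
position: [0.4308, -0.2391, 0.2491]
ee_rot: [-3.134, -0.197, 0.003]
force: [0.2, -0.2, -0.5]
width: 0.007
```

```bash
python3 - <<'E'
from h import *
o=observe(); print(o['position'],o['force'])
t=get_image("top")[:,:,::-1]; b=get_image("scene")[:,:,::-1]
cv2.imwrite("pics/c7.png",np.hstack([cv2.resize(t[140:300,220:420],(400,320)),cv2.resize(b[180:340,200:400],(400,320))]))
i=t.astype(int); m=np.zeros((480,640),np.uint8); w=((i.max(2)-i.min(2)<30)&(i.max(2)>150)); m[185:225,288:326]=w[185:225,288:326]
k,l,s,c=cv2.connectedComponentsWithStats(m); j=1+s[1:,4].argmax(); x,y,w_,h_,_=s[j]
p=ray("top",(x+(w_-1)/2,y+(h_-1)/2),.02); print(s[j],c[j],p,rk(p),rk(ray("top",c[j],.02)))
E
```

```text
[ 0.43083546 -0.23913457  0.24914761] [ 0.19183989 -0.2122588  -0.4635039 ]
[292 185  28  26 480] [306.87083333 197.275     ] [0.6246212  0.07797353 0.02      ] [0.0015 0.0536] [0.0017 0.0498]
```

View pics/c7.png

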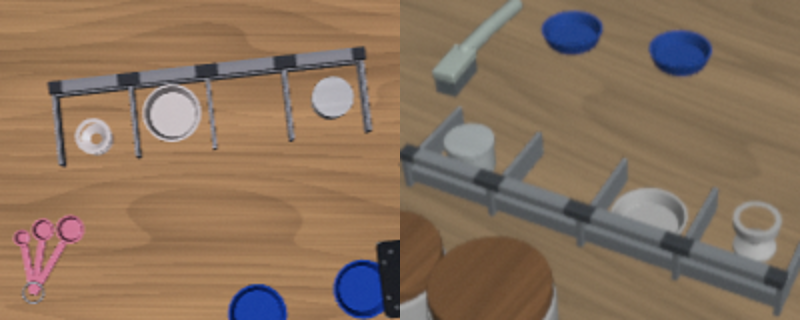

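Top view: the saucer, at (172,113) in the crop, sits flat in gap b with its rim up against the bar. The tin, egg cup, spoons and blue saucers are where they were, and the hand is clear.

```bash
python3 -c "
from cell import *
print(sign_off())"
```

```text
the job is handed in; nothing more can be done
None
```

The job is done and handed in at about 16 s on the robot clock. I counted from the jug end, which is the -y end, so the three gaps were d, c and b.

- **Rail:** The shut fingertip slid along the rear rail over d, c and b. Its vertical force read about 15, 7 and 7 N. I stopped on b and lifted straight off.
- **Saucer:** I pushed the white saucer from inside its well, across the counter and into gap b. At the end the force rose to about 8 N with no further movement, so I took it as home against the bar. I then backed off inside the well and lifted clear.

**Last checks**
- The final pictures show the saucer flat against the bar, and the wrist force was near zero.
- The tin, egg cup, spoons and blue saucers look unmoved. The last crops did not cover the jug and kettle, and showed the brush only in part. The hand passed well clear of all three.
- The camera put the saucer's centre at rack x of about +1.5 mm, against +5 mm expected. The search window cut off the top of the rim, which pulls that figure low. I relied on the contact force and the picture instead, and did not re-measure.

One move call was refused because a field was missing, and it moved nothing.

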